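# Space contactors on a sloping rail with a setting block

## Task

Take the orange spacer block from its blue holder and set the gaps in the row of contactors on the sloping rail: press the spacer fully home, shoulder down on the housings, first in the gap left of the locked middle contactor (the one with yellow locks) and then in the gap right of it, so that each gap comes out as wide as the spacer. Then hang the spacer back in its holder and let go, leaving the gaps as set and the mug and the multimeter where they stand.

Things in the scene. Friction and masses are not known exactly. Their poses are not given: they have to be found in the camera images.
- stand: Fixed stand, place and yaw vary: grey board 300 mm wide (y), 150 mm up the slope, on a dark base. The board slopes 24 degrees, face up and towards the robot (-x of the stand). Along its middle runs a rail with three contactors alike. Origin: centre of the base's underside, on the desk; z vertical, y along the rail to the left.
- middle_contactor: Middle contactor, fixed, a yellow lock at its upper and lower end. Origin: centre of its underside, 10 mm off the board. Axes: y along the rail to the left, x up the slope, z square off the board (24 degrees from vertical, leaning towards the robot). Rail top at z = -2 mm; z runs to middle_top at 60.
- middle_top (a point): Centre of the middle contactor's flat top, at z = 60 mm of its frame. Each contactor is 45 mm wide (y -22.5 to +22.5 of its middle) up to that top; 75 mm long (x) below z = 30, 56 mm (x -28 to +28) above; on the top stands a knob 30 (x) by 24 (y) mm, 10 mm high.
- left_contactor (a joint): Width of the gap (m) between the middle contactor and the left one, which slides along the rail (to +y as the value grows, at most 0.045), stays where it is left, and needs 2 to 4 N to move. Starts at 0.014 to 0.018.
- right_contactor (a joint): The same for the right contactor, which slides to -y as the value grows. Starts at 0.014 to 0.018.
- left_face (a point): On the left contactor: middle of the upper edge (z = 60 mm) of its face towards the middle contactor.
- right_face (a point): On the right contactor: middle of the upper edge (z = 60 mm) of its face towards the middle contactor.
- spacer: Loose orange spacer, 120 g, 111 mm tall, hung nose down in the holder. Origin: centre of the nose tip; z up the block, y across its thickness; half a turn about z is the same. Blade 44 mm wide (x): wedge nose 6 mm thick at z = 0 to 24 at z = 27, then 24 mm thick to z = 57; there a shoulder 50 x 38 mm, 8 mm thick; then the grip.
- spacer_grip (a point): Middle of the spacer's black grip, 88 mm above the tip; the grip is 38 mm (x) by 14 mm (y), from 65 to 111 mm above the tip. Home in a gap, the shoulder rests on both contactors' flat tops (tip at z = 3, y = +-34.5 mm of the middle contactor's frame, further out than the middle of the narrow gap). Pushed down square to the board, the nose drives the sliding contactor outward; 10 to 20 N do.
- holder: Fixed blue holder, 65 mm high, with an open slot 48 mm (x) by 28 mm (y) in its middle; the spacer hangs in it upright by its shoulder, x and y along the holder's, tip 8 mm above the desk. Outside 64 x 48 mm, on a base plate 95 x 85 mm and 5 mm thick. Origin: centre of the underside, on the desk.
- mug_1: Bystander: grey mug, 81 x 116 x 94 mm, upright. Origin at the centre of its underside.
- multimeter: Bystander: yellow and black multimeter, 152 x 76 x 45 mm, lying on its back. Origin at the centre of its underside.

How it is judged (in metres and radians):
On the way, in this order (a step that is already met when the one before it is completed fails the run):
1. the spacer is pressed home in the gap left of the middle contactor (z of spacer in the frame of middle_contactor between -0.006 and 0.012 m and y of spacer in the frame of middle_contactor between 0.028 and 0.042 m and x of spacer in the frame of middle_contactor between -0.03 and 0.03 m and angle between the z axis of spacer and the z axis of middle_contactor, either way round below 0.15 rad), for 0.2 s.
2. the spacer is pressed home in the gap right of the middle contactor (z of spacer in the frame of middle_contactor between -0.006 and 0.012 m and y of spacer in the frame of middle_contactor between -0.042 and -0.028 m and x of spacer in the frame of middle_contactor between -0.03 and 0.03 m and angle between the z axis of spacer and the z axis of middle_contactor, either way round below 0.15 rad), for 0.2 s.
At the end, for the whole second after the job is handed in: Both gaps are within 3 mm of the spacer's 24 mm thickness (21 to 27 mm), and the spacer hangs upright at rest in the holder's slot, its shoulder within 6 mm of the rim, released (value of joint left_contactor between 0.021 and 0.027 m and value of joint right_contactor between 0.021 and 0.027 m and horizontal distance between spacer and holder below 0.008 m and height (world z) of spacer below 0.014 m and angle between spacer's own z axis and vertical below 0.12 rad and linear speed of spacer below 0.02 m/s); the robot touches nothing.
It fails at once if a bystander (mug or multimeter) is moved more than 30 mm (distance of any of mug_1, multimeter from where it was at the start of the episode above 0.03 m).
It also fails if it takes over 54 s, if anything falls off the work surface, if the arm or the gripper's body presses on something with over 40 N, if the wrist force passes 120 N, or if a joint passes its speed limit or range.

## Robot

A 6-joint arm with a two-finger parallel gripper is mounted at the origin on a cart in front of the work surface, level with it; the furniture and walls round the work are solid. World frame = base frame: x ahead of the robot, y to its left, z up, the work surface at z = 0. Lengths are in mm, angles in rad, forces in N, time in s.
With the tool pointing down it reaches from about 350 to 975 mm from the base axis. Payload 7.1 kg.
Tool frame: the origin (TCP) lies between the finger pads; the fingertips stand 19 mm ahead of it and the grasp point (between the pads) is the TCP (ctrl.tcp_to_tips is the distance from the TCP to the fingertips, in mm); z points along the fingers, y is the line along which they close (so a half turn about z gives the same grasp; the last joint's range is limited). The gripper opens to 88 mm and grips with 3 to 60 N. Pads are 20 mm wide; open, the fingers measure 115 mm over their backs; the gripper's body (75 mm by 178 mm) begins 61 mm behind the grasp point.
Start: joints at [1.159, 0.423, 1.63, -0, 1.089, -0.019], TCP at [239.203, 577.397, 241.675] pointing down, gripper open.
Joint ranges: [-3, 3], [-0.9, 2.11], [0.09, 2.58], [-1.31, 4.45], [0.11, 2.69], [-2.54, 2.54]. Speed limits (rad/s): [2.39, 2.39, 3.01, 3.14, 3.14, 3.14].

## Interface

Orientations are given as a rotation vector (axis times angle).
In Python, from workcell import status, optics, ctrl gives the robot as it stands. The module is installed in compiled form; this text tells all that it offers.
- The arm moves only by the shell command python3 -m inch 'ROWS'. ROWS is JSON, a list that holds one entry, the list of rows, each a list of 7 numbers: the shift along the tool's x, y, z in mm, then the turn, a rotation vector about the tool's x, y, z in rad, then the opening in per cent of the stroke, from 0 (shut) to 100 (fully open). A call has 1 to 20 rows; each row is the pose to reach, as a shift and turn from the pose commanded when the call began, along the tool's axes at that moment; what a row does not reach only later rows make up. A row lasts 1/10 s, in which the tool goes at most 50 mm and 8.59 degrees, less where a joint would pass 70% of its speed; a pose out of reach is approached as far as the arm can. A call with a gripper value outside its range is refused whole. The fingers move at their own pace and stop on an object; the grip force is fixed at half the most. Time passes only in rows, so rows that repeat a pose let the fingers close. It gives the time, the measured TCP pose, the force, the opening and the grip force at its end, in the units of the state.
- status.get_obs(): the state, without advancing time (a new reading comes with each control period).
- optics.get_image(name): name is "scene" or "top" or "wrist"; returns a dict with "frame" (480x640x3 uint8, red, green, blue), "fx", "fy", "cx", "cy" (pixels), "rvec" (rotation vector, rad) and "tvec" (3), from world to camera coordinates, as OpenCV has them; the wrist camera has in their place "hand_eye" (4x4, takes a point from camera to tool coordinates, whose origin is the TCP and whose axes are the flange's). Camera axes: x right, y down, z forward; pixel columns grow to the right and rows downward; lengths in mm; the calibration is good to about 2 mm. A picture is of the moment at which its call begins: read the wrist's pose just before it. There is no depth.
- ctrl.close_job(): hands the job in; it is judged then, once.
The state is a dict: "t": time; "qpos": joint angles; "qvel": joint speeds; "joint_torque": joint torques, N m; "ee_pos": TCP position; "orientation": TCP orientation; "ft_force": force on the tool from outside, world axes, zero at the start; "moment": the same for the moment, N m; "width": finger opening in mm; "grasp_force": force on a finger pad.
Only numpy, scipy, OpenCV 4.12 (cv2) and the standard library are available. Lean on these libraries where they do the work, as an engineer would, in place of code of your own. Each camera call takes 0.05 s, during which the arm holds its last target. There are 200 camera calls.

## Working session

There is one attempt and no reset: what is moved stays moved. The work goes in short steps, Python scripts to look and compute and a shell command to move; the robot and the scene stay as the last step left them, time stands still between calls to the robot, and variables do not carry over. Pictures are saved under pics/ and viewed, at most 10 in all, crops included, and the job is handed in when it is done.

```bash
mkdir -p pics; python3 - <<'E'
from workcell import status, optics, ctrl
import cv2
print(status.get_obs(), ctrl.tcp_to_tips)
for n in ("scene","top"):
    d=optics.get_image(n); cv2.imwrite(f"pics/{n}1.png",d["frame"][:,:,::-1]); print(n,{k:v for k,v in d.items() if k!="frame"})
E
```

```text
{'t': 0.0, 'qpos': array([ 1.15902556e+00,  4.23824624e-01,  1.63070284e+00, -4.09810505e-05,
        1.08861855e+00, -1.90247757e-02]), 'qvel': array([ 0.00059177,  0.00074821, -0.00062491,  0.00037766,  0.00157198,
        0.00094459]), 'joint_torque': array([-9.83633581e-04, -5.44645035e+01, -2.73679411e+01,  6.44154917e-02,
        2.26935104e-02, -9.66460311e-05]), 'ee_pos': array([238.98743569, 576.91628268, 240.90676902]), 'orientation': array([-6.12879240e-01, -3.08092754e+00,  2.39558917e-03]), 'ft_force': array([ 0.167428  , -0.37360264, -0.45728347]), 'moment': array([ 0.00372303, -0.00111552,  0.02206113]), 'grasp_force': 0.0, 'width': 87.80732341764062} 19.0
scene {'fx': 539.9695711067901, 'fy': 539.9695711067901, 'cx': 322.6497095555931, 'cy': 240.49657249075503, 'rvec': array([ 1.97985402, -0.7985022 ,  0.43182155]), 'tvec': array([-410.33355989,  288.28181377,  848.87006762])}
top {'fx': 444.0638132456744, 'fy': 444.0638132456744, 'cx': 316.09346461561466, 'cy': 238.52023078111893, 'rvec': array([ 2.14803476, -2.10350337,  0.17280177]), 'tvec': array([-18.93567971, 543.7621278 , 889.20219902])}
```

View pics/scene1.png

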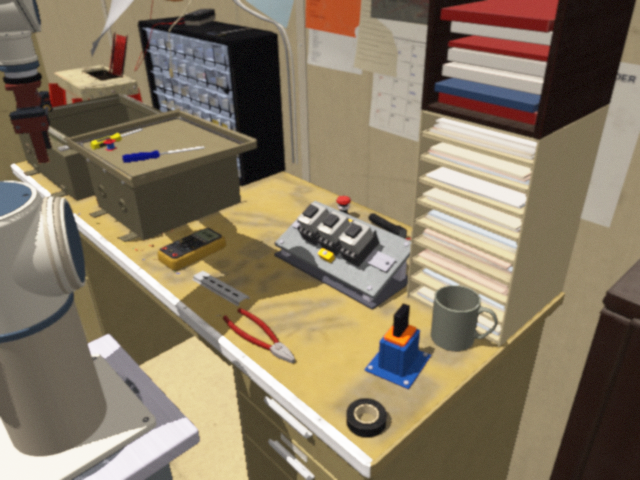

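View pics/top1.png

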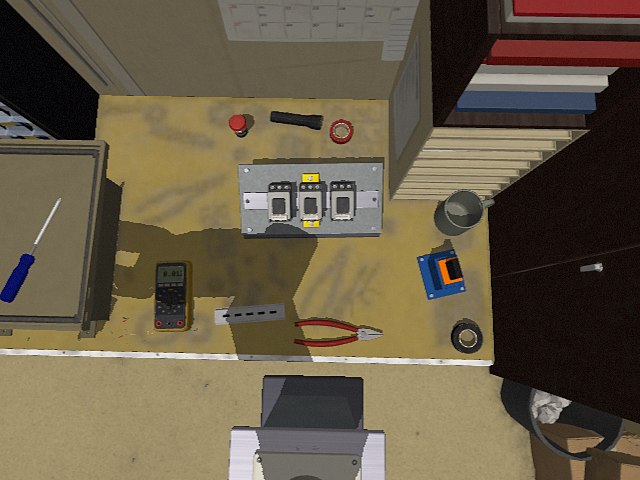

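The scene picture shows the blue holder at about (400,355) with the spacer in it, the contactors around (335,230), and the mug at (456,317). The top picture shows the middle contactor at about (311,200) with yellow locks at (310,178) and (311,223), and the holder at about (442,274). I'll enlarge those areas.

```bash
cat > h.py <<'E'
import numpy as np, cv2
from workcell import status, optics, ctrl
from scipy.spatial.transform import Rotation as R
def cam(d):
    return R.from_rotvec(d["rvec"]).as_matrix(), np.array(d["tvec"]), np.array([[d["fx"],0,d["cx"]],[0,d["fy"],d["cy"]],[0,0,1]])
def back(d,uv,z):
    Rm,t,K=cam(d); c=-Rm.T@t; r=Rm.T@np.linalg.inv(K)@[*uv,1]; return c+r*(z-c[2])/r[2]
def proj(d,P):
    Rm,t,K=cam(d); p=K@(Rm@np.asarray(P,float)+t); return p[:2]/p[2]
def wristcam(d,o):
    "turn the wrist picture into a world->camera one, o = state read before it"
    T=np.eye(4); T[:3,:3]=R.from_rotvec(o["orientation"]).as_matrix(); T[:3,3]=o["ee_pos"]
    W=np.linalg.inv(T@np.array(d["hand_eye"])); d["rvec"]=R.from_matrix(W[:3,:3]).as_rotvec(); d["tvec"]=W[:3,3]; return d
E
python3 - <<'E'
import cv2,numpy as np
t=cv2.imread("pics/top1.png"); s=cv2.imread("pics/scene1.png")
f=lambda i,x,y,w,h:cv2.resize(i[y:y+h,x:x+w],(400,300),interpolation=cv2.INTER_CUBIC)
cv2.imwrite("pics/m1.png",np.vstack([np.hstack([f(t,235,150,160,120),f(t,410,235,80,60+0)]),np.hstack([f(s,270,180,160,120),f(s,360,300,80,60+30)])]))
E
```

```text
(no output)
```

View pics/m1.png

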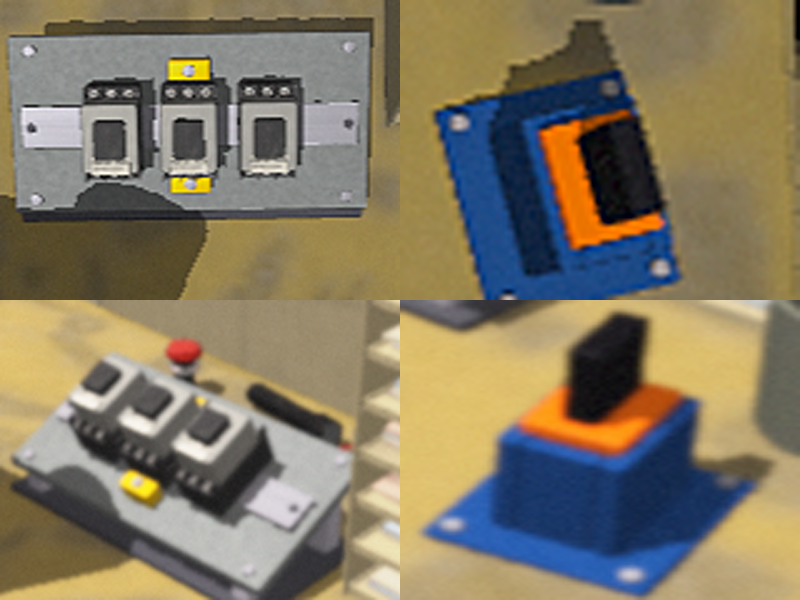

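```bash
python3 - <<'E'
from h import *
from scipy.optimize import least_squares
t=optics.get_image("top"); s=optics.get_image("scene")
def hp(p,q): c,S=np.cos(p[2]),np.sin(p[2]); return np.array([p[0]+c*q[0]-S*q[1],p[1]+S*q[0]+c*q[1],q[2]])
H=[(t,(417,257.4),(47.5,42.5,5)),(t,(454,249),(47.5,-42.5,5)),(t,(466,290.6),(-47.5,-42.5,5)),
(t,(418,260-.0),None),(s,(364.4,369.9),(-47.5,42.5,5)),(s,(409,389.1),(-47.5,-42.5,5)),(s,(431,354),(47.5,-42.5,5)),
(t,(438,260),(25,19,73)),(t,(442.6,284.6),(-25,-19+38,73)),(t,(455.5,257),(25,-19,73)),
(s,(384,335.4),(-25,19,73)),(s,(404,346.5),(-25,-19,73)),(s,(417,328.5),(25,-19,73))]
H=[h for h in H if h[2]]
r=least_squares(lambda p:np.hstack([proj(d,hp(p,q))-uv for d,uv,q in H]),[450,-250,0.2],loss="soft_l1")
print("holder",r.x,np.round(r.fun.reshape(-1,2),1).tolist())
a=np.radians(24)
def mp(p,q): return p[:3]+R.from_euler("zy",[p[3],-a]).apply(q)
M=[(t,(238.2,164.8),(75,150,-10)),(t,(381.8,163.2),(75,-150,-10)),(t,(243,234),(-75,150,-10)),(t,(381.8,233.2),(-75,-150,-10)),
(s,(274.8,244),(-75,150,-10)),(s,(313.2,202),(75,150,-10)),(s,(369.2,298),(-75,-150,-10)),(s,(410,252),(75,-150,-10)),
(t,(311,205.6),(0,0,70)),(s,(330.8,220.8),(0,0,70))]
r=least_squares(lambda p:np.hstack([proj(d,mp(p,q))-uv for d,uv,q in M]),[600,0,80,0],loss="soft_l1")
print("mid",r.x,np.round(r.fun.reshape(-1,2),1).tolist())
E
```

```text
holder [ 4.79435302e+02 -2.81961527e+02  2.57106590e-01] [[0.2, -0.3], [0.7, -0.9], [1.3, -0.1], [-1.0, -0.7], [-0.2, -1.1], [-0.2, 0.0], [0.7, 0.8], [3.0, 0.2], [1.2, -0.6], [-1.0, 0.7], [-0.1, -2.6], [-0.8, -1.5]]
mid [6.21399073e+02 5.21015241e+00 6.75655891e+01 2.32998961e-02] [[0.2, -0.6], [1.2, 0.1], [-1.1, 0.3], [-0.9, 0.6], [-0.9, 1.1], [2.3, 0.3], [2.5, -0.0], [5.8, -6.4], [-1.3, 0.5], [-1.1, 0.3]]
```

```bash
cat >> h.py <<'E'
def dn(yaw,tilt=0):
    "tool rotation: y along yawed y, z down (tilted back like the board)"
    return R.from_euler("zy",[yaw,-tilt])*R.from_euler("x",np.pi)   # tool x=+x', y=-y', z=-z'
def go(pos,rot):
    o=status.get_obs(); c=R.from_rotvec(o["orientation"])
    print("now",np.round(o["ee_pos"],1)); 
    for k in (R.identity(),R.from_euler("z",np.pi)):
        print("shift",np.round(c.inv().apply(np.asarray(pos)-o["ee_pos"]),1),"turn",np.round((c.inv()*rot*k).as_rotvec(),4))
E
python3 -c "
from h import *
go([479.4,-282,235],dn(.257))"
```

```text
now [239.1 577.1 241.2]
shift [-550.9 -701.7    6.9] turn [-4.0000e-04  1.2000e-03  2.4918e+00]
shift [-550.9 -701.7    6.9] turn [-9.000e-04 -3.000e-04 -6.498e-01]
```

```bash
python3 -m inch '[[[-29,-37,0,0,0,0.131,100],[-58,-74,0,0,0,0.262,100],[-87,-111,1,0,0,0.393,100],[-116,-148,1,0,0,0.524,100],[-145,-185,2,0,0,0.656,100],[-174,-222,2,0,0,0.787,100],[-203,-259,3,0,0,0.918,100],[-232,-296,3,0,0,1.05,100],[-261,-333,3,0,0,1.18,100],[-290,-370,4,0,0,1.31,100],[-319,-406,4,0,0,1.44,100],[-348,-443,4,0,0,1.57,100],[-377,-480,5,0,0,1.70,100],[-406,-517,5,0,0,1.84,100],[-435,-554,5,0,0,1.97,100],[-464,-591,6,0,0,2.1,100],[-493,-628,6,0,0,2.23,100],[-522,-665,6,0,0,2.36,100],[-551,-702,7,0,0,2.49,100],[-551,-702,7,0,0,2.492,100]]]'
python3 -m inch '[[[0,0,0,0,0,0,100],[0,0,0,0,0,0,100],[0,0,0,0,0,0,100]]]'
python3 - <<'E'
from h import *
o=status.get_obs();d=optics.get_image("wrist"); cv2.imwrite("pics/w1.png",d["frame"][:,:,::-1])
print(o["ee_pos"],o["qpos"]); go([479.4,-282,235],dn(.257)); wristcam(d,o)
c,S=np.cos(.257),np.sin(.257)
for q in [(25,19,73),(-25,19,73),(25,-19,73),(-25,-19,73),(19,7,119),(-19,7,119),(19,-7,119),(-19,-7,119)]:
    print(q,proj(d,(479.4+c*q[0]-S*q[1],-282+S*q[0]+c*q[1],q[2])).round(0))
np.savez("w1.npz",**d)
E
```

```text
t: 2.2
ee_pos: [480.9, -287.0, 234.7]
orientation: [3.115, 0.391, 0.003]
ft_force: [0.3, 1.2, 0.1]
width: 87.7
grasp_force: 0.0
t: 2.5
ee_pos: [479.2, -280.8, 234.6]
orientation: [-3.115, -0.405, 0.001]
ft_force: [0.7, 0.3, 0.3]
width: 87.9
grasp_force: 0.0
[ 479.19729009 -280.75668183  234.64970799] [-5.51459641e-01  3.30516532e-01  1.79083450e+00  1.16378368e-04
  1.02089123e+00  7.60618525e-01]
now [ 479.3 -280.8  234.8]
shift [-0.2  1.1 -0.2] turn [-0.0002  0.0001  0.0016]
shift [-0.2  1.1 -0.2] turn [-2.00e-04 -3.00e-04 -3.14e+00]
(25, 19, 73) [303. 195.]
(-25, 19, 73) [304. 260.]
(25, -19, 73) [354. 196.]
(-25, -19, 73) [353. 260.]
(19, 7, 119) [318. 217.]
(-19, 7, 119) [318. 273.]
(19, -7, 119) [340. 217.]
(-19, -7, 119) [339. 273.]
```

View pics/w1.png

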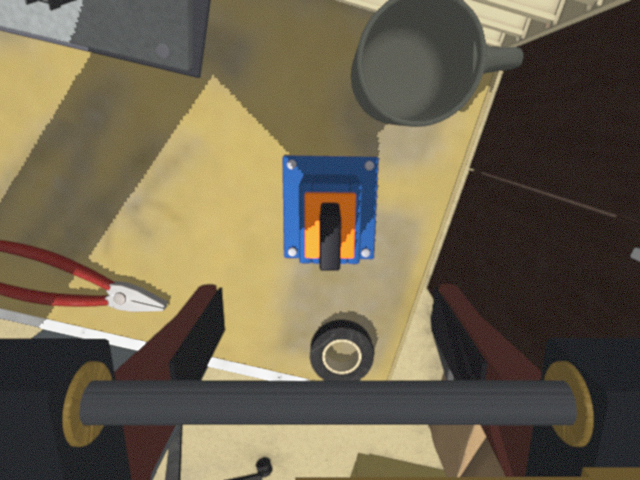

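The wrist picture shows the grip at columns 320–341, row 204–270, and the shoulder at columns 304–357. That is within 2 mm of the prediction and square to the tool. Next I descend and grip.

```bash
python3 -m inch '[[[0,2.5,35,0,0,0,100],[1,2.5,75,0,0,0,100],[1,2.5,110,0,0,0,100],[1,2.5,130,0,0,0,100],[1,2.5,137,0,0,0,100],[1,2.5,137,0,0,0,100],[1,2.5,137,0,0,0,0],[1,2.5,137,0,0,0,0],[1,2.5,137,0,0,0,0],[1,2.5,137,0,0,0,0],[1,2.5,137,0,0,0,0],[1,2.5,137,0,0,0,0],[1,2.5,137,0,0,0,0],[1,2.5,137,0,0,0,0]]]'
```

```text
t: 3.95
ee_pos: [481.1, -284.2, 97.6]
orientation: [-3.116, -0.402, 0.0]
ft_force: [-0.5, 0.4, -0.5]
width: 27.3
grasp_force: 0.0
```

```bash
python3 -m inch '[[[0,0,0,0,0,0,0],[0,0,0,0,0,0,0],[0,0,0,0,0,0,0],[0,0,0,0,0,0,0],[0,0,0,0,0,0,0]]]'
```

```text
t: 4.45
ee_pos: [480.9, -283.8, 97.6]
orientation: [-3.115, -0.402, 0.001]
ft_force: [-0.3, 4.1, 1.9]
width: 14.1
grasp_force: 30.0
```

```bash
python3 -m inch '[[[0,0,-10,0,0,0,0],[0,0,-30,0,0,0,0],[0,0,-60,0,0,0,0],[0,0,-95,0,0,0,0],[0,0,-130,0,0,0,0],[0,0,-160,0,0,0,0],[0,0,-160,0,0,0,0],[0,0,-160,0,0,0,0]]]'
cat >> h.py <<'E'
A=np.radians(24); MID=np.array([621.4,5.2,67.6]); YAW=.0233
def mid(q): return MID+R.from_euler("zy",[YAW,-A]).apply(q)
E
python3 -c "
from h import *
print(status.get_obs()['width'],mid([0,31,185]));go(mid([0,31,185]),dn(YAW,A))"
```

```text
t: 5.25
ee_pos: [481.2, -284.6, 258.5]
orientation: [3.114, 0.402, 0.002]
ft_force: [-0.8, 0.4, -2.1]
width: 13.8
grasp_force: 30.0
13.778889593488023 [545.49392685  36.19158559 236.31215037]
now [ 481.2 -284.6  258.5]
shift [ 143.6 -293.9   21.8] turn [-0.057   0.4143  0.2303]
shift [ 143.6 -293.9   21.8] turn [-0.6017 -0.0828 -2.8489]
```

```bash
python3 -m inch '[[[14,-29,0,-0.006,0.04,0.023,0],[29,-59,0,-0.012,0.083,0.046,0],[43,-88,0,-0.018,0.125,0.069,0],[58,-118,0,-0.024,0.166,0.092,0],[72,-147,2,-0.03,0.207,0.115,0],[86,-176,5,-0.035,0.249,0.138,0],[100,-206,8,-0.04,0.29,0.161,0],[115,-235,12,-0.046,0.331,0.184,0],[129,-265,17,-0.051,0.373,0.207,0],[144,-294,22,-0.057,0.4143,0.2303,0],[144,-294,22,-0.057,0.4143,0.2303,0],[144,-294,22,-0.057,0.4143,0.2303,0],[144,-294,22,-0.057,0.4143,0.2303,0]]]'
python3 - <<'E'
from h import *
go(mid([0,31,185]),dn(YAW,A))
o=status.get_obs();d=optics.get_image("wrist"); f=d["frame"][:,:,::-1].copy(); wristcam(d,o)
for q in [(28,22.5,60),(-28,22.5,60),(28,-22.5,60),(-28,-22.5,60),(15,12,70),(-15,12,70),(75,150,-10),(75,-150,-10),(0,34.5,60)]: print(q,proj(d,mid(q)).round(1))
np.savez("w2.npz",**d); cv2.imwrite("pics/w2.png",f)
E
```

```text
t: 6.55
ee_pos: [545.3, 36.1, 235.0]
orientation: [3.07, 0.035, 0.647]
ft_force: [0.4, -0.7, -0.1]
width: 13.8
grasp_force: 30.0
now [545.3  36.1 235. ]
shift [ 0.7 -0.1 -1.2] turn [-0.001   0.0034 -0.0004]
shift [ 0.7 -0.1 -1.2] turn [5.3000e-03 1.6000e-03 3.1412e+00]
(28, 22.5, 60) [340.4 199.9]
(-28, 22.5, 60) [339.6 281. ]
(28, -22.5, 60) [410.1 199.9]
(-28, -22.5, 60) [405.5 281. ]
(15, 12, 70) [357.3 223.1]
(-15, 12, 70) [356.3 267.9]
(75, 150, -10) [173.8 123.6]
(75, -150, -10) [560.9 123.6]
(0, 34.5, 60) [321.9 241.6]
```

View pics/w2.png

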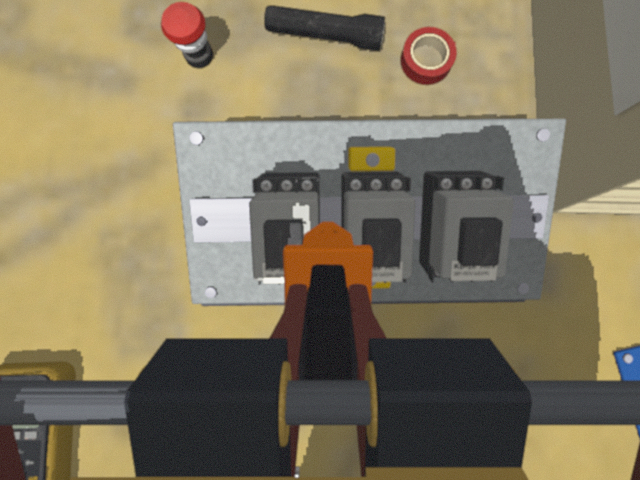

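```bash
python3 -c "
import cv2
f=cv2.imread('pics/w2.png')[160:310,230:430]; cv2.imwrite('pics/w2c.png',cv2.resize(f,(800,600),interpolation=cv2.INTER_CUBIC))"
```

```text
(no output)
```

View pics/w2c.png

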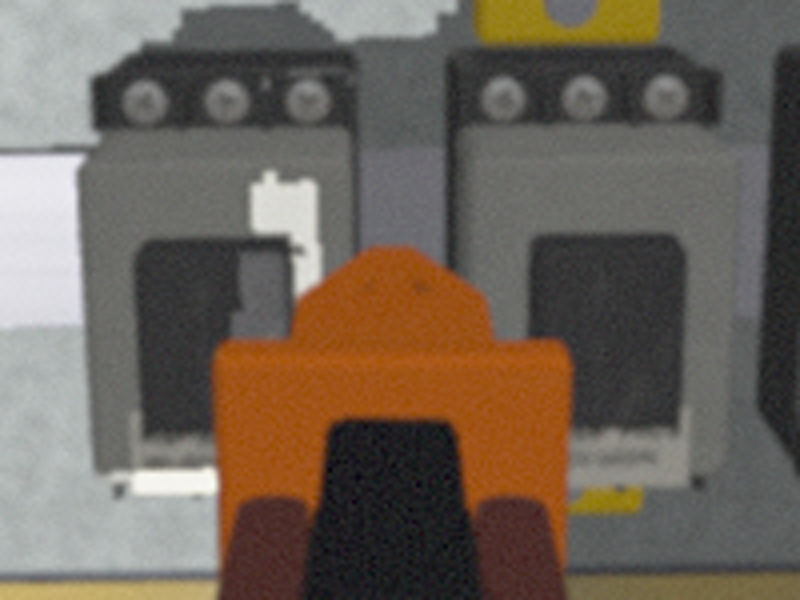

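```bash
python3 - <<'E'
from h import *
d=np.load("w2.npz"); o=status.get_obs(); T=R.from_rotvec(o["orientation"])
for q in [(22,-3,89.6),(22,3,89.6),(22,-12,62.6),(22,12,62.6),(25,-19,32.6),(25,19,32.6),(25,-19,24.6),(25,19,24.6)]: print(q,proj(d,o["ee_pos"]+T.apply(q)).round(1), ((proj(d,o["ee_pos"]+T.apply(q))-[230,160])*4).round())
E
```

```text
(22, -3, 89.6) [322.4 222.2] [370. 249.]
(22, 3, 89.6) [332.9 222.2] [412. 249.]
(22, -12, 62.6) [304.2 234.3] [297. 297.]
(22, 12, 62.6) [351.3 234.4] [485. 297.]
(25, -19, 32.6) [284.5 245.3] [218. 341.]
(25, 19, 32.6) [371.1 245.4] [565. 341.]
(25, -19, 24.6) [282.6 250.6] [210. 363.]
(25, 19, 24.6) [373.  250.7] [572. 363.]
```

```bash
sed -i 's/^A=.*/A=np.radians(24); MID=np.array([621.4,2.4,67.6]); YAW=.031/' h.py; python3 -c "
from h import *
go(mid([0,31,89.6+62]),dn(YAW,A))"
```

```text
now [545.6  35.8 235.3]
shift [ 0.1  2.5 32.4] turn [-0.0008  0.0027 -0.0089]
shift [ 0.1  2.5 32.4] turn [4.2000e-03 1.2000e-03 3.1326e+00]
```

```bash
python3 -m inch '[[[0,2.5,10,0,0.0027,-0.009,0],[0,2.5,22,0,0.0027,-0.009,0],[0,2.5,32,0,0.0027,-0.009,0],[0,2.5,38,0,0.0027,-0.009,0],[0,2.5,43,0,0.0027,-0.009,0],[0,2.3,48,0,0.0027,-0.009,0],[0,1.2,52,0,0.0027,-0.009,0],[0,0,56,0,0.0027,-0.009,0],[0,-1,60,0,0.0027,-0.009,0],[0,-1.5,63,0,0.0027,-0.009,0],[0,-1.5,66,0,0.0027,-0.009,0],[0,-1.5,69,0,0.0027,-0.009,0]]]'; python3 -c "
from h import *
go(mid([0,34.5,92.6]),dn(YAW,A))"
```

```text
t: 7.8
ee_pos: [573.7, 38.4, 172.3]
orientation: [3.067, 0.049, 0.653]
ft_force: [0.3, -1.0, 0.3]
width: 14.0
grasp_force: 30.0
now [573.7  38.4 172.3]
shift [-0.1  1.6 22.4] turn [-0.0015 -0.0009  0.0008]
shift [-0.1  1.6 22.4] turn [ 1.5000e-03 -2.3000e-03 -3.1407e+00]
```

```bash
python3 -m inch '[[[0,0.5,4,0,0,0,0],[0,0.5,8,0,0,0,0],[0,0.5,12,0,0,0,0],[0,0.5,16,0,0,0,0],[0,0.5,19,0,0,0,0],[0,0.5,21,0,0,0,0],[0,0.5,22,0,0,0,0],[0,0.5,22,0,0,0,0]]]'; python3 -c "
from h import *
go(mid([0,34.5,92.6]),dn(YAW,A))"
```

```text
t: 8.6
ee_pos: [583.1, 38.0, 155.4]
orientation: [3.066, 0.049, 0.66]
ft_force: [-20.6, -0.4, 34.9]
width: 13.8
grasp_force: 30.0
now [583.1  38.  155.4]
shift [-1.9  1.1  3.2] turn [-0.0015 -0.0051  0.0007]
shift [-1.9  1.1  3.2] turn [ 7.9000e-03 -2.3000e-03 -3.1408e+00]
```

```bash
python3 -m inch '[[[0,0,-1.5,0,0,0,0],[0,0,-2,0,0,0,0],[0,0,-2,0,0,0,0]]]'; python3 - <<'E'
from h import *
go(mid([0,34.5,92.6]),dn(YAW,A))
o=status.get_obs();d=optics.get_image("wrist"); wristcam(d,o); np.savez("w3.npz",**d)
f=d["frame"][150:330,200:440,::-1]; cv2.imwrite('pics/w3c.png',cv2.resize(f,(800,600),interpolation=cv2.INTER_CUBIC))
T=R.from_rotvec(o["orientation"])
for q in [(25,-19,32.6),(25,19,32.6),(25,-19,24.6),(25,19,24.6)]: print(q, ((proj(d,o["ee_pos"]+T.apply(q))-[200,150])*3.333).round())
E
```

```text
t: 8.9
ee_pos: [582.7, 38.0, 155.4]
orientation: [3.066, 0.049, 0.658]
ft_force: [-6.4, -0.0, 12.6]
width: 13.7
grasp_force: 30.0
now [582.7  38.  155.4]
shift [-1.5  1.   3.4] turn [-0.0015 -0.0038  0.0008]
shift [-1.5  1.   3.4] turn [ 6.0000e-03 -2.4000e-03 -3.1408e+00]
(25, -19, 32.6) [279. 320.]
(25, 19, 32.6) [567. 320.]
(25, -19, 24.6) [273. 338.]
(25, 19, 24.6) [574. 338.]
```

View pics/w3c.png

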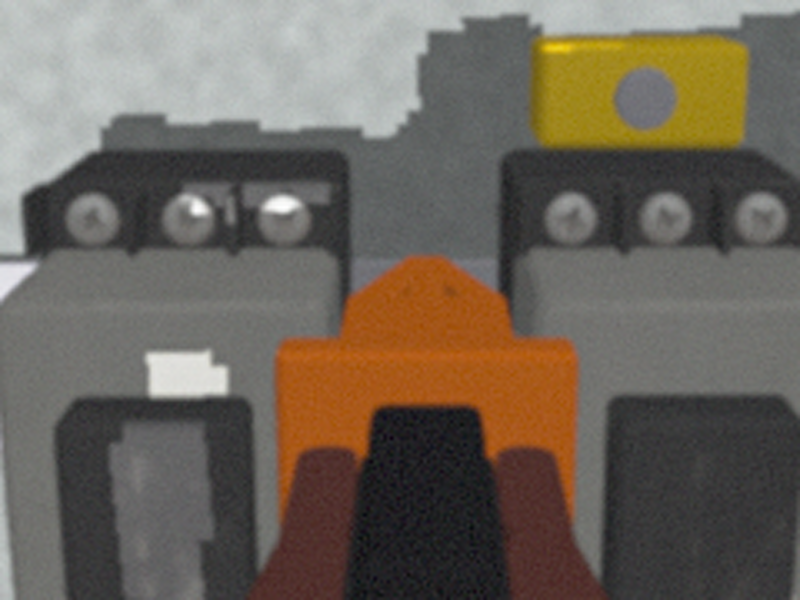

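```bash
python3 - <<'E'
from h import *
from scipy.optimize import least_squares
d=np.load("w3.npz"); o=status.get_obs(); T=R.from_rotvec(o["orientation"])
obs=[((410,256),(22,-3,0)),((445,256),(22,3,0)),((347,297),(22,-12,27)),((503,297),(22,12,27)),((277,343),(25,-19,57)),((577,343),(25,19,57))]
def tool(p,q): # spacer z is -tool z
    v=R.from_euler("y",p[1]).apply([q[0],q[1],-q[2]]); return v+[p[2],p[3],p[0]]
def res(p): return np.hstack([(proj(d,o["ee_pos"]+T.apply(tool(p,q)))-[200,150])*3.333-uv for uv,q in obs])
r=least_squares(res,[85,0,0,0]); print("tip z, pitch, x, y",r.x.round(3)); print(r.fun.reshape(-1,2).round(0).tolist())
r2=least_squares(lambda p:res([p[0],0,0,p[1]]),[85,0]); print(r2.x,r2.fun.reshape(-1,2).round(0).tolist())
for q in [(28,22.5,60),(0,22.5,60),(15,12,70),(37.5,22.5,30),(75,0,-10)]: print(q,((proj(d,mid(q))-[200,150])*3.333).round())
print(o["moment"],o["ft_force"])
E
```

```text
tip z, pitch, x, y [ 8.3665e+01  9.0000e-03 -6.1500e-01  4.5900e-01]
[[-2.0, -1.0], [-1.0, -1.0], [-1.0, 2.0], [4.0, 2.0], [1.0, -1.0], [-1.0, -1.0]]
[80.45450123  0.45280634] [[-2.0, -1.0], [-1.0, -1.0], [-2.0, 2.0], [5.0, 2.0], [-2.0, -3.0], [1.0, -2.0]]
(28, 22.5, 60) [521. 303.]
(0, 22.5, 60) [517. 496.]
(15, 12, 70) [605. 420.]
(37.5, 22.5, 30) [510. 190.]
(75, 0, -10) [630. -67.]
[0.19426709 0.23290776 0.13263174] [-5.83603487  0.15688192 12.29762464]
```

```bash
python3 - <<'E'
from h import *
from scipy.optimize import least_squares
w2=np.load("w2.npz"); w3=np.load("w3.npz"); c=lambda u,v:(200+u/3.333,150+v/3.333)
O=[(w2,(345,200.5),(28,22.5,60)),(w2,(414.5,200.5),(28,-22.5,60)),(w2,(174,122),(75,150,-10)),(w2,(566,119),(75,-150,-10)),(w2,(190,303),(-75,150,-10)),(w2,(541,299),(-75,-150,-10)),
(w2,(401,267.5),(-15,-12,70)),(w3,c(528,304),(28,22.5,60)),(w3,c(607,425),(15,12,70))]
f=lambda p:np.hstack([proj(d,np.array(p[:3])+R.from_euler("zy",[p[3],-A]).apply(q))-uv for d,uv,q in O])
r=least_squares(f,[*MID,YAW],loss="soft_l1"); print(r.x.round(3)); print(r.fun.reshape(-1,2).round(1).tolist())
print((R.from_euler("zy",[YAW,-A]).inv().apply(r.x[:3]-MID)).round(1))
E
```

```text
[6.20784e+02 2.63200e+00 7.24310e+01 3.20000e-02]
[[-0.7, -1.1], [0.8, -1.7], [0.1, 1.6], [1.2, 1.0], [3.4, 1.0], [-0.0, 2.3], [-2.3, 0.8], [-1.8, -0.5], [0.5, -0.6]]
[1.4 0.2 4.7]
```

```bash
python3 -m inch '[[[0,0.8,1,0,0,0,0],[0,1.5,2,0,0,0,0],[0,0.8,2.5,0,0,0,0],[0,0,2.5,0,0,0,0],[0,0.8,2.5,0,0,0,0],[0,0.8,2.5,0,0,0,0]]]'; python3 -c "
from h import *
go(mid([0,34.5,92.6]),dn(YAW,A));print(status.get_obs()['moment'])"
```

```text
t: 9.55
ee_pos: [583.3, 37.3, 154.8]
orientation: [3.066, 0.049, 0.659]
ft_force: [-21.0, 0.5, 36.8]
width: 14.0
grasp_force: 30.0
now [583.3  37.3 154.8]
shift [-1.7  0.4  2.6] turn [-0.0016 -0.0047  0.0007]
shift [-1.7  0.4  2.6] turn [ 7.4000e-03 -2.6000e-03 -3.1409e+00]
[0.73156478 1.06858824 0.33241596]
```

```bash
python3 - <<'E'
from h import *
s=optics.get_image("scene"); f=s["frame"][:,:,::-1]
a=cv2.resize(f[180:270,280:400],(800,600),interpolation=cv2.INTER_CUBIC); cv2.imwrite("pics/s2.png",a)
k=6.667
M2=np.array([620.8,2.6,72.4]);B=R.from_euler("zy",[.032,-A])
P=lambda q:((proj(s,M2+B.apply(q))-[280,180])*k).round()
for n,q in dict(tl=(-28,22.5,60),tr=(-28,-22.5,60),shoulder_home_bottom_L=(-25,53.5,60),shR=(-25,15.5,60),shTopR=(-25,15.5,68),up10R=(-25,15.5,70)).items(): print(n,P(q))
E
```

```text
tl [239. 323.]
tr [341. 370.]
shoulder_home_bottom_L [177. 285.]
shR [260. 324.]
shTopR [252. 307.]
up10R [250. 303.]
```

View pics/s2.png

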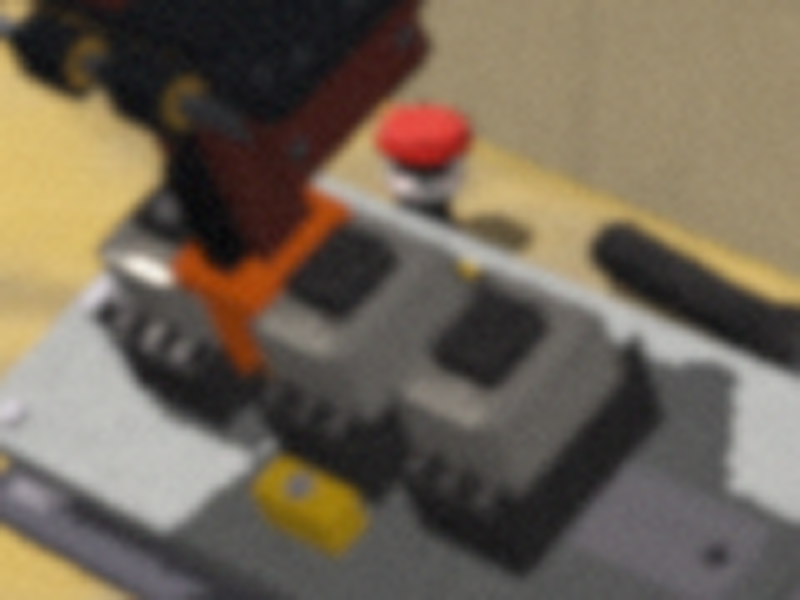

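The scene view shows the orange shoulder lying on the middle contactor's top, below the knob tops (about (345,270)), so the spacer is home in the left gap. Next I withdraw square to the board and cross to the right gap.

```bash
python3 -m inch '[[[0,0,-3,0,0,0,0],[0,0,-8,0,0,0,0],[0,0,-18,0,0,0,0],[0,0,-32,0,0,0,0],[0,0,-50,0,0,0,0],[0,0,-70,0,0,0,0],[0,0,-88,0,0,0,0],[0,15,-90,0,0,0,0],[0,35,-90,0,0,0,0],[0,55,-90,0,0,0,0],[0,65,-90,0,0,0,0],[0,65,-90,0,0,0,0],[0,65,-90,0,0,0,0]]]'; python3 - <<'E'
from h import *
go(mid([0,-30,95.2+85]),dn(YAW,A))
o=status.get_obs();d=optics.get_image("wrist"); wristcam(d,o); np.savez("w4.npz",**d)
f=d["frame"][150:330,200:440,::-1]; cv2.imwrite('pics/w4c.png',cv2.resize(f,(800,600),interpolation=cv2.INTER_CUBIC))
T=R.from_rotvec(o["orientation"])
for q in [(22,-3,89.6),(22,3,89.6),(22,-3,84),(25,-19,32.6),(25,19,32.6),(25,-19,27),(25,19,27)]: print(q, ((proj(d,o["ee_pos"]+T.apply(q))-[200,150])*3.333).round())
E
```

```text
t: 10.9
ee_pos: [547.9, -28.1, 234.9]
orientation: [3.067, 0.048, 0.653]
ft_force: [0.4, -0.4, -1.7]
width: 13.7
grasp_force: 30.0
now [547.9 -28.1 234.9]
shift [ 0.1 -0.5  2.6] turn [-0.0012 -0.0006  0.0001]
shift [ 0.1 -0.5  2.6] turn [ 1.0000e-03 -1.9000e-03 -3.1415e+00]
(22, -3, 89.6) [406. 243.]
(22, 3, 89.6) [441. 243.]
(22, -3, 84) [406. 250.]
(25, -19, 32.6) [279. 320.]
(25, 19, 32.6) [567. 320.]
(25, -19, 27) [275. 332.]
(25, 19, 27) [572. 332.]
```

View pics/w4c.png

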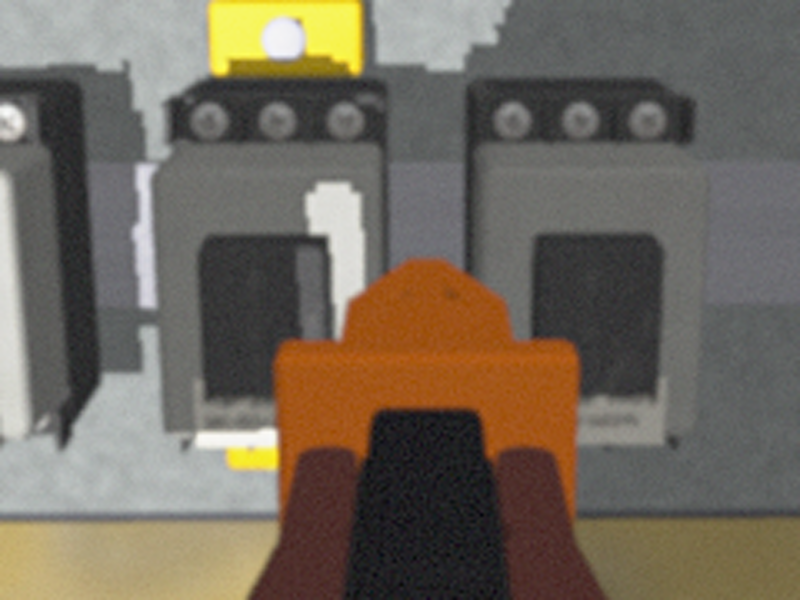

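The wrist picture shows the right gap between columns 385 and 475 of the crop (about 17.6 mm) and the nose tip at column 425, about 1.8 mm left of the gap's centre. The left gap stayed open at about 23.5 mm. Now I insert on the right.

```bash
python3 -m inch '[[[0,1.8,12,0,0,0,0],[0,1.8,24,0,0,0,0],[0,1.8,32,0,0,0,0],[0,1.8,38,0,0,0,0],[0,2.0,43,0,0,0,0],[0,2.8,47,0,0,0,0],[0,4,51,0,0,0,0],[0,5,55,0,0,0,0],[0,5.4,59,0,0,0,0],[0,5.4,63,0,0,0,0],[0,5.4,68,0,0,0,0],[0,5.4,73,0,0,0,0],[0,5.2,78,0,0,0,0],[0,5.2,82,0,0,0,0],[0,5.2,84,0,0,0,0]]]'; python3 -c "
from h import *
go(mid([0,-34.5,95.2]),dn(YAW,A))"
```

```text
t: 12.45
ee_pos: [582.5, -33.2, 157.8]
orientation: [3.067, 0.049, 0.653]
ft_force: [0.0, 1.1, -0.1]
width: 14.0
grasp_force: 30.0
now [582.5 -33.2 157.8]
shift [-0.  -1.1  3. ] turn [-0.0014 -0.0005  0.0008]
shift [-0.  -1.1  3. ] turn [ 8.0000e-04 -2.2000e-03 -3.1408e+00]
```

```bash
python3 -m inch '[[[0,-0.8,1,0,0,0,0],[0,-0.8,2,0,0,0,0],[0,-0.8,3,0,0,0,0],[0,-0.8,4,0,0,0,0],[0,-0.8,4.5,0,0,0,0],[0,-0.8,4.5,0,0,0,0],[0,-0.8,4.5,0,0,0,0],[0,-0.8,4.5,0,0,0,0],[0,-0.8,4.5,0,0,0,0]]]'; python3 -c "
from h import *
go(mid([0,-34.5,95.2]),dn(YAW,A))"
```

```text
t: 13.35
ee_pos: [584.3, -32.4, 154.6]
orientation: [3.067, 0.049, 0.654]
ft_force: [-4.1, -0.2, 5.9]
width: 14.2
grasp_force: 30.0
now [584.3 -32.4 154.6]
shift [-0.4 -0.3 -0.7] turn [-0.0013 -0.0015  0.0008]
shift [-0.4 -0.3 -0.7] turn [ 2.3000e-03 -2.0000e-03 -3.1408e+00]
```

```bash
python3 -m inch '[[[0,0,1,0,0,0,0],[0,0,2,0,0,0,0],[0,0,2,0,0,0,0],[0,0,2,0,0,0,0],[0,0,2,0,0,0,0]]]'; python3 -c "
from h import *
go(mid([0,-34.5,95.2]),dn(YAW,A))"
```

```text
t: 13.85
ee_pos: [584.5, -32.4, 154.3]
orientation: [3.067, 0.049, 0.655]
ft_force: [-18.7, -1.8, 29.5]
width: 13.7
grasp_force: 30.0
now [584.5 -32.4 154.3]
shift [-0.5 -0.4 -1. ] turn [-0.0013 -0.0022  0.0008]
shift [-0.5 -0.4 -1. ] turn [ 3.4000e-03 -2.0000e-03 -3.1408e+00]
```

```bash
python3 -m inch '[[[0,0,-3,0,0,0,0],[0,0,-8,0,0,0,0],[0,0,-18,0,0,0,0],[0,0,-32,0,0,0,0],[0,0,-50,0,0,0,0],[0,0,-70,0,0,0,0],[0,0,-90,0,0,0,0],[0,0,-110,0,0,0,0],[0,0,-110,0,0,0,0],[0,0,-110,0,0,0,0]]]'; python3 -c "
from h import *
go([480.9,-283.8,215],dn(.257))"
```

```text
t: 14.85
ee_pos: [540.4, -32.5, 253.1]
orientation: [3.067, 0.049, 0.655]
ft_force: [-0.8, -0.1, -1.8]
width: 13.8
grasp_force: 30.0
now [540.4 -32.5 253.1]
shift [-77.8 249.   10.1] turn [ 0.0595 -0.4176 -0.2215]
shift [-77.8 249.   10.1] turn [-0.6079 -0.0866  2.8564]
```

```bash
python3 -m inch '[[[-8,25,1,0.006,-0.042,-0.022,0],[-16,50,2,0.012,-0.084,-0.044,0],[-23,75,3,0.018,-0.125,-0.066,0],[-31,100,4,0.024,-0.167,-0.089,0],[-39,125,5,0.03,-0.209,-0.111,0],[-47,150,6,0.036,-0.25,-0.133,0],[-55,175,7,0.042,-0.292,-0.155,0],[-62,200,8,0.048,-0.334,-0.177,0],[-70,225,9,0.054,-0.376,-0.2,0],[-78,249,10,0.0595,-0.4176,-0.2215,0],[-78,249,10,0.0595,-0.4176,-0.2215,0],[-78,249,10,0.0595,-0.4176,-0.2215,0],[-78,249,10,0.0595,-0.4176,-0.2215,0],[-78,249,10,0.0595,-0.4176,-0.2215,0]]]'; python3 -c "
from h import *
go([480.9,-283.8,140],dn(.257))"
```

```text
t: 16.25
ee_pos: [480.5, -282.9, 214.7]
orientation: [-3.115, -0.404, 0.001]
ft_force: [-0.7, -0.4, -1.0]
width: 14.0
grasp_force: 30.0
now [ 480.5 -282.9  214.7]
shift [ 0.2  1.  74.7] turn [-0.0008  0.0008  0.0006]
shift [ 0.2  1.  74.7] turn [-1.2000e-03 -1.2000e-03 -3.1409e+00]
```

```bash
python3 -m inch '[[[0,0.7,20,0,0,0,0],[0,0.8,40,0,0,0,0],[0,0.8,55,0,0,0,0],[0,0.8,63,0,0,0,0],[0,0.8,70,0,0,0,0],[0,0.8,77,0,0,0,0],[0,0.8,84,0,0,0,0],[0,0.8,91,0,0,0,0],[0,0.8,98,0,0,0,0],[0,0.8,105,0,0,0,0],[0,0.8,111,0,0,0,0],[0,0.8,115,0,0,0,0],[0,0.8,117,0,0,0,0]]]'
```

```text
t: 17.55
ee_pos: [480.9, -283.9, 97.5]
orientation: [-3.114, -0.401, 0.001]
ft_force: [0.4, 5.9, 3.3]
width: 13.5
grasp_force: 30.0
```

```bash
python3 -m inch '[[[0,0,2,0,0,0,0],[0,0,3.5,0,0,0,0],[0,0,5,0,0,0,0],[0,0,5,0,0,0,0],[0,0,5,0,0,0,0]]]'
```

```text
t: 18.05
ee_pos: [480.8, -283.9, 92.7]
orientation: [-3.114, -0.401, 0.001]
ft_force: [1.0, 4.9, 1.7]
width: 13.8
grasp_force: 30.0
```

```bash
python3 -m inch '[[[0,0,0,0,0,0,40],[0,0,0,0,0,0,60],[0,0,0,0,0,0,60],[0,0,0,0,0,0,60],[0,0,0,0,0,0,60],[0,0,0,0,0,0,60],[0,0,-10,0,0,0,60],[0,0,-40,0,0,0,60],[0,0,-80,0,0,0,60],[0,0,-120,0,0,0,60],[0,0,-150,0,0,0,60],[0,0,-150,0,0,0,60],[0,0,-150,0,0,0,60],[0,0,-150,0,0,0,60]]]'; python3 - <<'E'
from h import *
o=status.get_obs();d=optics.get_image("wrist")["frame"];t=optics.get_image("top")["frame"]
g=lambda i,x,y,w,h:cv2.resize(i[y:y+h,x:x+w,::-1],(400,300),interpolation=cv2.INTER_CUBIC)
s=optics.get_image("scene")["frame"]
cv2.imwrite("pics/f.png",np.vstack([np.hstack([g(d,230,120,200,150),g(t,235,150,160,120)]),np.hstack([g(s,360,300,80,60+30),g(s,280,180,120,90)])]))
E
```

```text
t: 19.45
ee_pos: [480.0, -284.2, 241.9]
orientation: [-3.114, -0.402, 0.004]
ft_force: [0.4, 0.3, -0.7]
width: 52.8
grasp_force: 0.0
```

View pics/f.png

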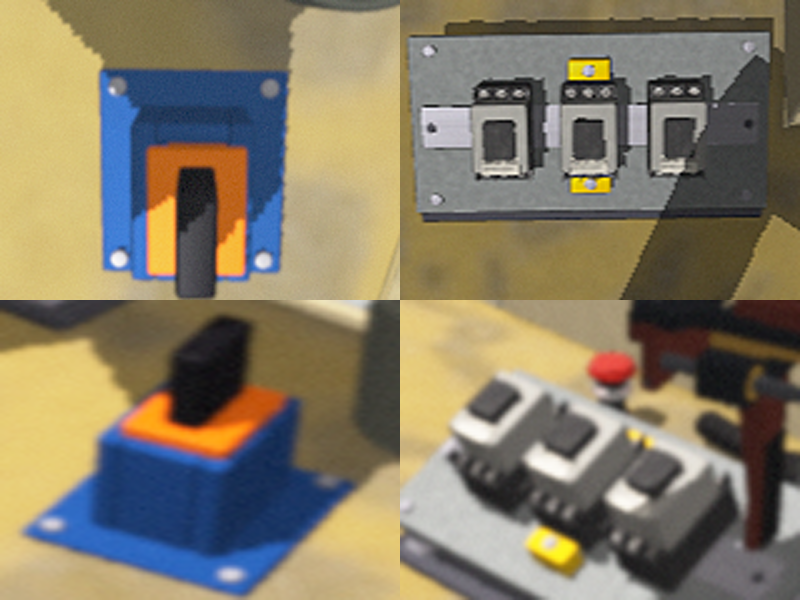

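The final picture shows the spacer seated in the holder with its shoulder on the rim, the gripper clear of it, and both gaps wider and about equal. Handing in.

```bash
python3 -c "
from workcell import ctrl
print(ctrl.close_job())"
```

```text
the job is handed in; nothing more can be done
None
```

I pressed the spacer home in the left gap and then the right, hung it back in its holder and released it, then handed the job in at about 19.6 s; the hand-in returned no verdict, so I judge both gaps at about 24–25 mm from the images and arm readings only, and the arm never went near the mug or the multimeter.

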